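# Load the breaker into the test fixture

### The arm

A 6-joint arm with a two-finger parallel gripper is mounted at the origin on the work surface. World frame = base frame: x ahead of the robot, y to its left, z up, the work surface at z = 0. Lengths are in mm, angles in rad, forces in N, time in s.
With the tool pointing down it reaches from about 300 to 775 mm from the base axis. Payload 14.6 kg.
Tool frame: the origin (TCP) lies on the front face of the gripper's body, between the roots of the fingers; the fingertips stand 97 mm ahead of it and the grasp point (between the pads) lies 78 mm ahead of it; z points along the fingers, y is the line along which they close (so a half turn about z gives the same grasp; the last joint's range is limited). The gripper opens to 94 mm and grips with 3 to 60 N. Pads are 16 mm wide; open, the fingers measure 119 mm over their backs; the gripper's body (75 mm by 177 mm) begins 78 mm behind the grasp point.
Start: joints at [1.059, 0.3, 1.521, -0, 1.321, -0.067], TCP at [236.649, 496.475, 302.646] pointing down, gripper open.
Joint ranges: [-3.03, 3.03], [-0.79, 2.21], [0.23, 2.52], [-1.04, 4.18], [0, 3.07], [-2.55, 2.55]. Speed limits (rad/s): [2.22, 2.22, 2.57, 3.14, 3.14, 3.14].

### API

Orientations are given as a unit quaternion [x, y, z, w].
In Python, from rig import status, viewer, ticket gives the robot as it stands.
- The arm moves only by the tool servo_tool, never from a script. Its argument "rows" is a list of rows, each an object of numbers: "tx", "ty", "tz": the shift along the tool's x, y, z in mm; "rx", "ry", "rz": the turn, a rotation vector about the tool's x, y, z in degrees; "grip": the opening, from -1 (shut) to 1 (fully open). In form: [{"tx": .., "ty": .., "tz": .., "rx": .., "ry": .., "rz": .., "grip": ..}, ...]. A call has 1 to 12 rows; each row shifts and turns the commanded pose from where the row before left it, along the tool's axes as they then stand; what a row does not reach is not made up. A row lasts 1/10 s, in which the tool goes at most 50 mm and 8.59 degrees, less where a joint would pass 70% of its speed; a pose out of reach is approached as far as the arm can. A call is refused whole if a number of a shift passes 50 or a number of a turn 8.59, either way. A call with a gripper value outside its range is refused whole. The fingers move at their own pace and stop on an object; "squeeze" is the grip in N (left out, the last holds). Time passes only in rows, so rows that do not move let the fingers close. It gives the time, the measured TCP pose, the force, the opening and the grip force at its end, in the units of the state.
- status.read_state(): the state, without advancing time (a new reading comes with each control period).
- viewer.get_image(name): name is "scene" or "top" or "wrist"; returns a dict with "frame" (384x512x3 uint8, red, green, blue), "camera_matrix" (3x3 intrinsics, pixels), "dist_coeffs" ([k1, k2, p1, p2, k3] as OpenCV has them; the pictures are not rectified), "camera_from_world" (4x4, takes a point from world to camera coordinates). Camera axes: x right, y down, z forward; pixel columns grow to the right and rows downward; lengths in mm; the calibration is good to about 2 mm. A picture is of the moment at which its call begins. There is no depth.
- ticket.finish_job(): hands the job in; it is judged then, once.
The state is a dict: "time_s": time; "joint_pos": joint angles; "dq": joint speeds; "joint_torque": joint torques, N m; "tool_pos": TCP position; "orientation": TCP orientation; "contact_force": force on the tool from outside, world axes, zero at the start; "torque": the same for the moment, N m; "opening": finger opening in mm; "finger_force": force on a finger pad.
Only numpy, scipy, OpenCV 4.12 (cv2) and the standard library are available. Lean on these libraries where they do the work, as an engineer would, in place of code of your own. Each camera call takes 0.05 s, during which the arm holds its last target. There are 200 camera calls.

### The job

Load the test fixture for its next test: slide the fixture's shutter fully open, lift the circuit breaker out of its leaning nest, lay it toggle side up in the infeed trough and push it along the lane under the test head until it is fully home against the stop. Then slide the shutter fully shut behind it, and do not disturb the standing breakers or the carton.

Things in the scene. Friction and masses are not known exactly. Their poses are not given: they have to be found in the camera images.
- breaker: Two-pole circuit breaker, 120 (x) x 50 (y) x 52 mm (z), about 0.5 kg, white over grey, ends alike (either may go in first). On top a plate 58 x 43 mm, 6 mm high, and a black toggle up to 68 mm above the underside. Origin: centre of the underside; z out of the toggle side. Starts in the nest's cavity, leaning with it, its +x end high.
- nest: Blue moulded block (fixed), 168 mm along the slope, 100 mm wide, on a low stand; its face leans 30 degrees to its own -x, so the breaker leaves along (-0.5, 0, 0.866) in the nest's frame. Open cavity 126 x 56 mm, 20 mm deep; 32 mm of the breaker's thickness stands out. Origin: on the table under the centre of the cavity floor, which is 64 mm up. Place, yaw and side of the bench vary.
- tester: Grey fixture (fixed). Origin: on the table, on the lane's centre line, under the front edge of the test head; x points into the lane, z up. Base plate 10 mm thick, x -120 to 190, y -70 to 140 mm. Test head: clear guard box on the lane, x 0 to 140, y -40 to 40, z 90 (roof of the lane) to 160 mm. Control box x 90 to 170, y 50 to 130, to z 85 mm. Place, yaw and side of the bench vary.
- infeed (a point): Centre of the floor of the open infeed trough, at x -60, y 0, z 10 mm in the tester's frame (same axes). The trough runs from x -120 mm to the lane at x = 0, 60 mm wide between two aluminium rails 8 mm thick whose tops are at z = 24 mm.
- lane_home (a point): Where the breaker's origin is when home against the stop: x 50, y 0, z 10 mm in the tester's frame (same axes). The lane is 60 mm wide, walled, from x = 0 to a steel stop block at x = 110 mm, roofed at z = 90 mm. The breaker's rear end is then 10 mm in front of the head's front edge and 12 mm behind the shutter panel.
- shutter (a joint): How far the shutter is open, m: 0 shut (across the lane's mouth), 0.085 fully open; opens along the tester's +y and stays where it is left (1.5 N friction). Aluminium panel 66 mm wide; in the tester's frame x -30 to -22, z 26 to 80, y -33 to 33 mm when shut.
- shutter_post (a point): Centre of the top of the shutter's black upright grip post, diameter 18 mm, 60 mm tall, top at z = 120 mm; in the tester's frame at x = -62, y = 50 mm when shut, and it moves with the shutter. Below z = 60 mm is a flat arm 24 mm wide that joins it to the panel.
- standing_breaker_a: Bystander: three-pole breaker standing on end beside the trough, on its -y side, footprint 60 (x) x 75 mm (y), 130 mm tall, its toggle side with a 16 mm high plate and toggle to its own -x. Origin: about the centre of its underside.
- standing_breaker_b: Bystander: the same kind of standing breaker, beside the nest on its +y side. Origin: about the centre of its underside.
- carton: Bystander: white carton 70 x 90 mm, 140 mm tall, standing between nest and fixture towards the far side. Origin: centre of its underside.
Mind the look-alikes: they are no part of the job. Leave any purple look-alike of the nest alone.

How it is judged (in metres and radians):
On the way, in this order (a step that is already met when the one before it is completed fails the run):
1. the shutter is slid open (at least 75 mm) (value of joint shutter above 0.075 m), for 0.1 s.
2. the breaker is lifted clear of the nest (distance between breaker and nest above 0.12 m), for 0.1 s.
3. the breaker lies home against the stop (distance between breaker and lane_home below 0.009 m and x of breaker in the frame of lane_home above -0.006 m and angle between breaker's own z axis and vertical below 0.08 rad and angle between the x axis of breaker and the x axis of tester, either way round below 0.1 rad), for 0.2 s.
At the end, for the whole second after the job is handed in: The breaker lies toggle side up in the lane, at rest, within 6 mm of the stop and in line with the lane (0.1 rad), and the shutter is shut to within 6 mm (all of step 3 and value of joint shutter below 0.006 m and linear speed of breaker below 0.02 m/s); the robot touches nothing.
It fails at once if the standing breaker a is pushed more than 25 mm away or knocked over (distance of standing_breaker_a from where it was at the start of the episode above 0.025 m or angle between standing_breaker_a's own z axis and vertical above 0.3 rad).
It fails at once if the standing breaker b is pushed more than 25 mm away or knocked over (distance of standing_breaker_b from where it was at the start of the episode above 0.025 m or angle between standing_breaker_b's own z axis and vertical above 0.3 rad).
It fails at once if the carton is pushed more than 25 mm away or knocked over (distance of carton from where it was at the start of the episode above 0.025 m or angle between carton's own z axis and vertical above 0.3 rad).
It also fails if it takes over 72 s, if anything falls off the work surface, if the arm or the gripper's body presses on something with over 40 N, if the wrist force passes 120 N, or if a joint passes its speed limit or range.

## Working session

There is one attempt and no reset: what is moved stays moved. The work goes in short steps, Python scripts to look and compute and a tool call to move; the robot and the scene stay as the last step left them, time stands still between calls to the robot, and variables do not carry over. Pictures are saved under pics/ and viewed, at most 10 in all, crops included, and the job is handed in when it is done.

Besides the shell and the picture viewer there is one more tool, called after "Emit:" as a command line: name --argument value ..., lists and objects as JSON in quotes. servo_tool: Moves the arm, as the interface text tells. Its arguments: {"type":"object","properties":{"rows":{"type":"array","items":{"type":"object","properties":{"tx":{"type":"number"},"ty":{"type":"number"},"tz":{"type":"number"},"rx":{"type":"number"},"ry":{"type":"number"},"rz":{"type":"number"},"grip":{"type":"number"}}}},"squeeze":{"type":"number"}},"required":["rows"]}

```bash
ls; mkdir -p pics; python3 - <<'E'
from rig import status, viewer
import cv2, numpy as np, pickle
print(status.read_state())
d={}
for n in ("scene","top"):
    g=viewer.get_image(n); d[n]=g
    cv2.imwrite(f"pics/{n}0.png",g["frame"][:,:,::-1])
    print(n,g["camera_matrix"],g["dist_coeffs"],np.round(g["camera_from_world"],3))
pickle.dump(d,open("d0.pkl","wb"))
a=np.hstack([d["scene"]["frame"],d["top"]["frame"]])[:,:,::-1]
E
```

```text
pics
{'time_s': 0.0, 'joint_pos': array([ 1.05941812e+00,  3.00491410e-01,  1.52161743e+00,  1.12073897e-05,
        1.32068064e+00, -6.65999449e-02]), 'dq': array([-2.76443257e-05, -8.69964953e-04,  3.34169899e-04,  1.58944722e-04,
       -5.17138261e-04, -1.05889427e-03]), 'joint_torque': array([ 1.44256461e-03, -5.31813705e+01, -3.52733195e+01,  7.09385751e-02,
        2.44765927e-02, -6.71930684e-05]), 'tool_pos': array([236.56548603, 496.35037659, 302.05974315]), 'orientation': array([ 2.20561862e-01,  9.75372804e-01, -5.72049210e-04, -1.75740536e-04]), 'contact_force': array([ 0.54663458,  0.10050586, -0.30913903]), 'torque': array([ 0.05890354, -0.01779414,  0.05435352]), 'finger_force': 0.0, 'opening': 93.93325162783046}
scene [[403.19986131   0.         247.09274555]
 [  0.         403.19986131 186.7293875 ]
 [  0.           0.           1.        ]] [-0.10489669  0.          0.          0.          0.        ] [[ 5.43000e-01  8.40000e-01  1.00000e-03 -2.52675e+02]
 [ 6.90000e-01 -4.45000e-01 -5.71000e-01 -2.73752e+02]
 [-4.80000e-01  3.11000e-01 -8.21000e-01  1.30422e+03]
 [ 0.00000e+00  0.00000e+00  0.00000e+00  1.00000e+00]]
top [[443.29994795   0.         253.50429819]
 [  0.         443.29994795 189.70466091]
 [  0.           0.           1.        ]] [-0.07927005  0.          0.          0.          0.        ] [[ 1.700000e-02 -1.000000e+00 -6.000000e-03  3.104000e+00]
 [-9.830000e-01 -1.500000e-02 -1.840000e-01  4.819370e+02]
 [ 1.840000e-01  9.000000e-03 -9.830000e-01  1.475504e+03]
 [ 0.000000e+00  0.000000e+00  0.000000e+00  1.000000e+00]]
```

View pics/scene0.png

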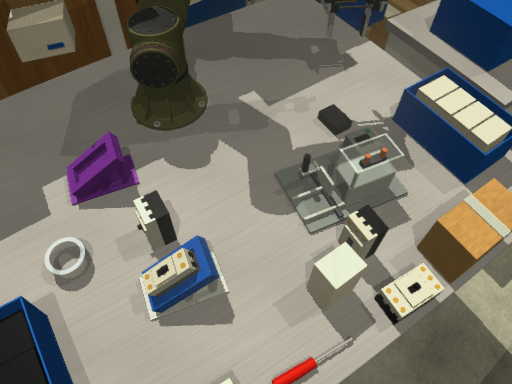

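View pics/top0.png

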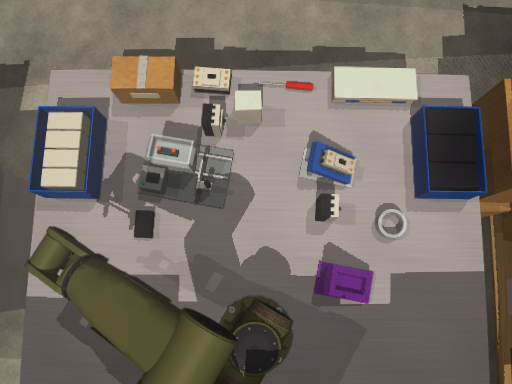

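The scene view shows the blue nest with the breaker at (180,275), the purple look-alike at (102,168), the tester at (345,180), the carton at (338,272), and standing breakers at (155,217) and (362,232). In the top view the nest is at (331,162), purple (345,283), tester (185,168) with its lane pointing to world +y, and a loose breaker at (212,80). The blue nest holding the leaning breaker fits the description. The purple one is the look-alike, and the breaker lying at (212,80) is not in a nest. I'll confirm this in an enlarged crop.

```bash
python3 - <<'E'
import pickle,cv2,numpy as np
d=pickle.load(open("d0.pkl","rb"))
def c(n,x,y,w,h): return cv2.resize(d[n]["frame"][y:y+h,x:x+w,::-1],(400,300),interpolation=cv2.INTER_CUBIC)
a=np.vstack([np.hstack([c("top",130,120,120,90),c("top",290,130,100,75)]),np.hstack([c("scene",270,120,140,105),c("scene",130,230,100,75*1)])])
cv2.imwrite("pics/c1.png",a)
E
```

```text
(no output)
```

View pics/c1.png

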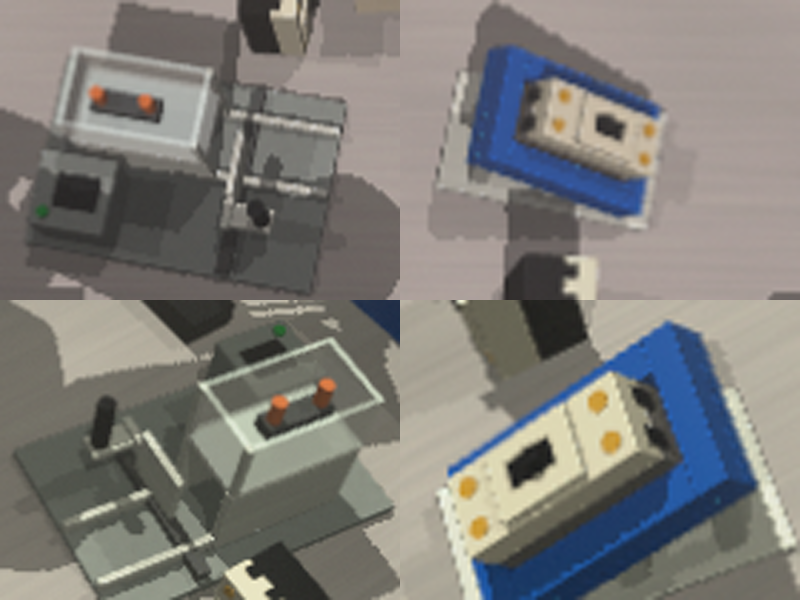

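The crop confirms it: the breaker is in the blue nest, and its high (+x) end points left in the top view, towards world +y. The tester's post, shutter and trough are also visible. Next I'll measure the breaker's screw marks across the two views and the tester's corners on known planes.

```bash
cat > h.py <<'E'
import numpy as np,cv2
from scipy.spatial.transform import Rotation as R
def ray(g,p):
    q=cv2.undistortPoints(np.array([[p]],float),g["camera_matrix"],g["dist_coeffs"])[0,0]
    M=g["camera_from_world"]; r=M[:3,:3].T
    d=r@[*q,1]; return -r@M[:3,3], d/np.linalg.norm(d)
def plane(g,p,z):
    c,d=ray(g,p); return c+d*(z-c[2])/d[2]
def tri(gs,ps):
    A=np.zeros((3,3));b=np.zeros(3);L=[]
    for g,p in zip(gs,ps):
        c,d=ray(g,p);P=np.eye(3)-np.outer(d,d);A+=P;b+=P@c;L.append((c,d))
    x=np.linalg.solve(A,b); return x,[round(float(np.linalg.norm(np.cross(x-c,d))),1) for c,d in L]
def proj(g,X):
    M=g["camera_from_world"]
    return cv2.projectPoints(np.array(X,float).reshape(-1,3),cv2.Rodrigues(M[:3,:3])[0],M[:3,3],g["camera_matrix"],g["dist_coeffs"])[0][:,0]
def rigid2(loc,W):
    loc=np.array(loc,float);W=np.array(W,float);a=loc-loc.mean(0);b=W-W.mean(0)
    th=np.arctan2((a[:,0]*b[:,1]-a[:,1]*b[:,0]).sum(),(a*b).sum())
    r=np.array([[np.cos(th),-np.sin(th)],[np.sin(th),np.cos(th)]])
    t=W.mean(0)-r@loc.mean(0); return t,th,np.round(loc@r.T+t-W,1)
def blobs(g,box,lo,hi,mina=3):
    x,y,w,h=box; m=cv2.inRange(cv2.cvtColor(g["frame"][y:y+h,x:x+w],cv2.COLOR_RGB2HSV),lo,hi)
    n,l,s,c=cv2.connectedComponentsWithStats(m)
    return [(np.round(c[i]+[x,y],1).tolist(),int(s[i,4])) for i in range(1,n) if s[i,4]>=mina]
E
python3 - <<'E'
from h import *; import pickle
d=pickle.load(open("d0.pkl","rb")); T,S=d["top"],d["scene"]
for g,b in((T,(315,140,45,45)),(S,(135,240,70,60))): print(blobs(g,b,(10,110,120),(28,255,255),2))
pt=[(565,96),(560,124),(648,130),(643,158),(610,127)]
ps=[(612,442),(597,400),(478,528),(467,487),(530,463)]
for a,b in zip(pt,ps):
    print(tri((T,S),((290+(a[0]-400)/4-.4,130+a[1]/4-.4),(130+(b[0]-400)/4-.4,230+(b[1]-300)/4-.4))))
t=lambda x,y:(130+x*.3-.35,120+y*.3-.35); s=lambda x,y:(270+x*.35-.35,120+(y-300)*.35-.35)
L=[(-120,-70),(-120,140),(190,140),(-120,140),(190,-70)]
W=[plane(T,t(345,97),10),plane(T,t(312,292),10),plane(T,t(25,240),10),plane(S,s(15,455),10),plane(S,s(394,508),10)]
o,th,r=rigid2(L,[w[:2] for w in W]);print("tester",o,np.degrees(th),r)
print("post",tri((T,S),(t(255,206),s(104,402))),plane(T,t(255,206),120),plane(S,s(104,402),120))
rr=np.array([[np.cos(th),-np.sin(th)],[np.sin(th),np.cos(th)]]); print("post pred",o+rr@[-62,50])
E
```

```text
[([330.6, 153.8], 5), ([329.0, 160.7], 7), ([351.6, 162.2], 5), ([350.5, 169.0], 6)]
[([179.0, 254.8], 20), ([182.3, 264.9], 20), ([146.4, 276.3], 18), ([149.3, 286.3], 19)]
(array([ 589.76962439, -241.16961189,  133.9008267 ]), [0.4, 0.4])
(array([ 565.34543435, -236.55715834,  136.12749179]), [0.1, 0.1])
(array([ 573.96166797, -320.50397669,   86.62803254]), [0.9, 0.9])
(array([ 549.48037198, -315.48067795,   87.04589178]), [0.9, 0.9])
(array([ 568.74328927, -281.69837179,  115.66714172]), [0.1, 0.1])
tester [583.27265233 213.52952464] 81.39038109741628 [[-1.6 -2.1]
 [ 2.4  0.1]
 [-1.6  0.3]
 [-1.5 -0.8]
 [ 2.3  2.5]]
post (array([490.67282642, 163.49985664, 125.23986345]), [1.9, 1.9]) [492.78366447 165.72888827 120.        ] [486.87243077 164.87073387 120.        ]
post pred [524.5546064 159.7132531]
```

Emit:
servo_tool --rows '[{"tx": -35,"ty": -16,"grip": 1},{"tx": -35,"ty": -16},{"tx": -35,"ty": -16},{"tx": -35,"ty": -16},{"tx": -35,"ty": -16},{"tx": -35,"ty": -16},{"tx": -35,"ty": -16},{"tx": -35,"ty": -16},{"tx": -35,"ty": -16},{"tx": -32,"ty": -19}]'

```text
schema error: expected keys tx, ty, tz, rx, ry, rz, grip
```

Emit:
servo_tool --rows '[{"rz": 8.1,"tz": -8},{"rz": 8.1,"tz": -8},{"rz": 8.1,"tz": -8},{"rz": 8.1,"tz": -8},{"rz": 8.1,"tz": -8},{"rz": 8.1},{"rz": 8.1},{"rz": 8.1},{"rz": 8.1},{}]'

```text
schema error: expected keys tx, ty, tz, rx, ry, rz, grip
```

```bash
python3 - <<'E'
from rig import status, viewer
import cv2, numpy as np, pickle
s=status.read_state(); print(s)
g=viewer.get_image("wrist"); t=viewer.get_image("top"); pickle.dump((g,t),open("d1.pkl","wb"))
cv2.imwrite("pics/w1.png",g["frame"][:,:,::-1]); print(g["camera_matrix"],g["camera_from_world"].round(3))
E
```

```text
{'time_s': 0.1, 'joint_pos': array([ 1.05938096e+00,  3.00395550e-01,  1.52152520e+00,  1.65666346e-05,
        1.32070837e+00, -6.66143732e-02]), 'dq': array([-0.00248257, -0.00129897, -0.00128047, -0.00080438,  0.0004958 ,
        0.00029871]), 'joint_torque': array([ 2.97121196e-04, -5.32638538e+01, -3.53286195e+01,  7.09156855e-02,
        2.34658818e-02,  6.22744523e-06]), 'tool_pos': array([236.59163461, 496.35715083, 302.15136102]), 'orientation': array([ 2.20573607e-01,  9.75370194e-01, -4.94449508e-04, -1.55391523e-04]), 'contact_force': array([-0.25879837,  0.20980309, -0.60048811]), 'torque': array([-0.0518512 ,  0.00406472, -0.01471519]), 'finger_force': 0.0, 'opening': 94.1331173321629}
[[308.66264213   0.         256.67374841]
 [  0.         308.66264213 190.47947374]
 [  0.           0.           1.        ]] [[ 4.29000e-01  9.03000e-01 -2.00000e-03 -5.48596e+02]
 [ 8.68000e-01 -4.12000e-01  2.78000e-01 -3.05790e+01]
 [ 2.50000e-01 -1.21000e-01 -9.61000e-01  3.92550e+02]
 [ 0.00000e+00  0.00000e+00  0.00000e+00  1.00000e+00]]
```

View pics/w1.png

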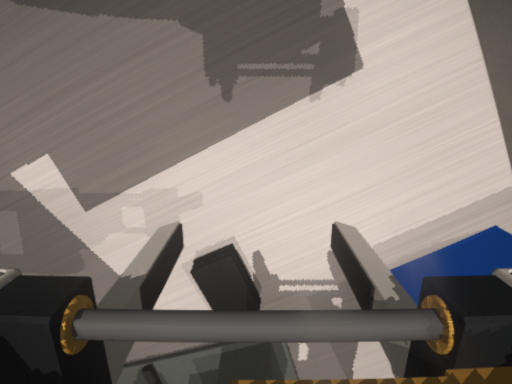

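The wrist view shows mainly the bench and the loose black box. The call needs every key, so nothing has moved yet. I'll resend with complete rows, to a point above the trough's front.

Emit:
servo_tool --rows '[{"tx": -38,"ty": -19,"tz": 0,"rx": 0,"ry": 0,"rz": 0,"grip": 1},{"tx": -38,"ty": -19,"tz": 0,"rx": 0,"ry": 0,"rz": 0,"grip": 1},{"tx": -38,"ty": -19,"tz": 0,"rx": 0,"ry": 0,"rz": 0,"grip": 1},{"tx": -38,"ty": -19,"tz": 0,"rx": 0,"ry": 0,"rz": 0,"grip": 1},{"tx": -38,"ty": -19,"tz": 0,"rx": 0,"ry": 0,"rz": 0,"grip": 1},{"tx": -38,"ty": -19,"tz": 0,"rx": 0,"ry": 0,"rz": 0,"grip": 1},{"tx": -38,"ty": -19,"tz": 0,"rx": 0,"ry": 0,"rz": 0,"grip": 1},{"tx": -38,"ty": -19,"tz": 0,"rx": 0,"ry": 0,"rz": 0,"grip": 1},{"tx": -38,"ty": -19,"tz": 0,"rx": 0,"ry": 0,"rz": 0,"grip": 1},{"tx": -38,"ty": -19,"tz": 0,"rx": 0,"ry": 0,"rz": 0,"grip": 1},{"tx": -38,"ty": -19,"tz": 0,"rx": 0,"ry": 0,"rz": 0,"grip": 1},{"tx": -38,"ty": -19,"tz": 0,"rx": 0,"ry": 0,"rz": 0,"grip": 1}]'

```text
time_s: 1.4
tool_pos: [551.0, 92.8, 302.6]
orientation: [0.221, 0.975, -0.0, -0.0]
contact_force: [0.5, 0.4, -0.3]
opening: 93.8
finger_force: 0.0
```

Emit:
servo_tool --rows '[{"tx": 0,"ty": 0,"tz": -10,"rx": 0,"ry": 0,"rz": 8.1,"grip": 1},{"tx": 0,"ty": 0,"tz": -10,"rx": 0,"ry": 0,"rz": 8.1,"grip": 1},{"tx": 0,"ty": 0,"tz": -10,"rx": 0,"ry": 0,"rz": 8.1,"grip": 1},{"tx": 0,"ty": 0,"tz": -10,"rx": 0,"ry": 0,"rz": 8.1,"grip": 1},{"tx": 0,"ty": 0,"tz": 0,"rx": 0,"ry": 0,"rz": 8.1,"grip": 1},{"tx": 0,"ty": 0,"tz": 0,"rx": 0,"ry": 0,"rz": 8.1,"grip": 1},{"tx": 0,"ty": 0,"tz": 0,"rx": 0,"ry": 0,"rz": 8.1,"grip": 1},{"tx": 0,"ty": 0,"tz": 0,"rx": 0,"ry": 0,"rz": 8.1,"grip": 1},{"tx": 0,"ty": 0,"tz": 0,"rx": 0,"ry": 0,"rz": 8.1,"grip": 1},{"tx": 0,"ty": 0,"tz": 0,"rx": 0,"ry": 0,"rz": 0,"grip": 1}]'

```text
time_s: 2.4
tool_pos: [550.1, 94.4, 342.5]
orientation: [0.758, 0.653, -0.0, -0.0]
contact_force: [0.2, 0.3, -0.2]
opening: 94.0
finger_force: 0.0
```

```bash
python3 - <<'E'
from rig import status, viewer
import cv2, numpy as np, pickle
s=status.read_state(); print(s["tool_pos"],s["orientation"],s["joint_pos"],s["time_s"])
g=viewer.get_image("wrist"); t=viewer.get_image("scene"); pickle.dump((g,t),open("d1.pkl","wb"))
cv2.imwrite("pics/w2.png",cv2.resize(g["frame"][:,:,::-1],(768,576)))
E
```

```text
[550.13489378  94.44883592 342.50648484] [ 7.57671507e-01  6.52636083e-01 -1.45620741e-04 -9.40850520e-05] [ 1.04412147e-01  2.91125207e-01  1.43952486e+00 -1.15945348e-05
  1.41128914e+00  2.53093420e-01] 2.4
```

View pics/w2.png

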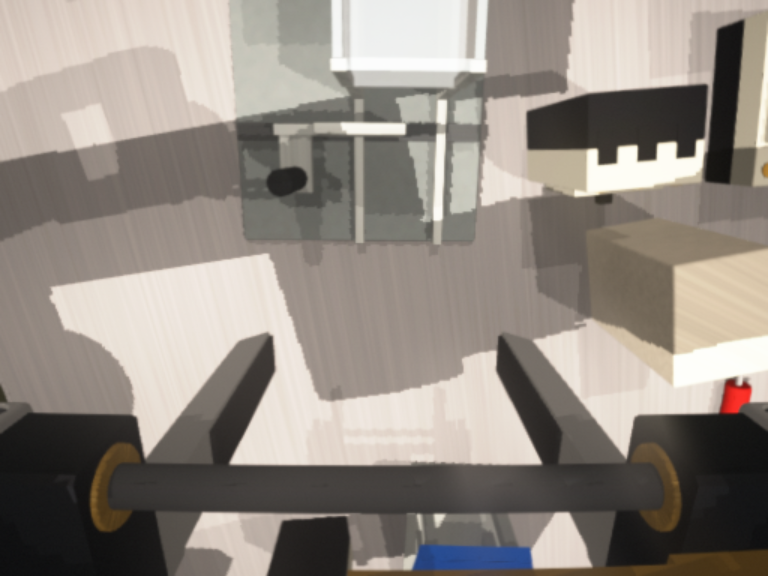

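The wrist view (768 wide) shows the plate's front corners at (245,240) and (475,243), the rail ends at (360,241) and (438,241), and the post top near (280,181). Breaker a is at (620,130) and the carton at (690,300). I'll compute the tester pose from these.

```bash
python3 - <<'E'
from h import *; import pickle
g,S=pickle.load(open("d1.pkl","rb")); d=pickle.load(open("d0.pkl","rb"))
w=lambda x,y:(x/1.5-.2,y/1.5-.2)
pts=[((245,240),10,(-120,140)),((475,242),10,(-120,-70)),((360,242),24,(-120,34)),((438,243),24,(-120,-34)),((360,100),24,None),((441,100),24,None)]
W=[plane(g,w(*p),z)[:2] for p,z,_ in pts]; print(np.round(W,1))
a=np.array(W)
for i,j in((2,4),(3,5)): print("rail dir",np.degrees(np.arctan2(*(a[j]-a[i])[::-1])))
print("front edge dir+90",np.degrees(np.arctan2(*(a[0]-a[1])[::-1]))-90)
o,th,r=rigid2([p[2] for p in pts[:4]],W[:4]); print(o,np.degrees(th),r)
Rm=np.array([[np.cos(th),-np.sin(th)],[np.sin(th),np.cos(th)]])
for n,p,z in(("post",(279,181),120),("pl",(274,129),80),("pr",(405,129),80),("headL",(331,70),160),("headR",(486,70),160),("a1",(590,95),130),("a2",(707,85),130),("a3",(704,143),130),("a4",(597,150),130),("a5",(585,190),130),("c1",(588,230),140),("c2",(672,265),140)):
    P=plane(g,w(*p),z)[:2]; print(n,P.round(1),(Rm.T@(P-o)).round(1))
t=lambda x,y:(130+x*.3-.35,120+y*.3-.35); s=lambda x,y:(270+x*.35-.35,120+(y-300)*.35-.35)
print(tri((g,d["top"],d["scene"]),(w(279,181),t(255,206),s(104,402))))
E
```

```text
[[424.6 116.5]
 [631.5  83.8]
 [529.2 101.6]
 [596.9  90.7]
 [548.1 217.4]
 [613.3 207.7]]
rail dir 80.73200832010612
rail dir 82.01740907932087
front edge dir+90 81.0131625484469
[581.36029327 214.00265451] 81.11474335777065 [[-0.1  0.6]
 [ 0.5  0.8]
 [ 0.  -0.9]
 [-0.4 -0.5]]
post [492.  166.2] [-61.   80.9]
pl [486.6 201.4] [-27.1  91.7]
pr [578.7 187.4] [-26.7  -1.4]
headL [540.4 219.8] [-0.6 41.4]
headR [621.7 207.9] [  0.2 -40.8]
a1 [689.3 189.3] [  -7.7 -110.5]
a2 [761.8 186.1] [   0.3 -182.6]
a3 [760.5 151.9] [ -33.7 -186.6]
a4 [692.4 156.6] [ -39.6 -118.6]
a5 [684. 133.] [ -64.1 -113.9]
c1 [681.  109.4] [ -87.9 -114.6]
c2 [735.1  78.8] [-109.8 -172.8]
(array([491.20447579, 164.79245062, 123.30849519]), [2.1, 1.0, 3.1])
```

Emit:
servo_tool --rows '[{"tx": 31,"ty": -34,"tz": 0,"rx": 0,"ry": 0,"rz": 0,"grip": 1},{"tx": 31,"ty": -34,"tz": 0,"rx": 0,"ry": 0,"rz": 0,"grip": 1},{"tx": 0,"ty": 0,"tz": 40,"rx": 0,"ry": 0,"rz": 0,"grip": 0.5},{"tx": 0,"ty": 0,"tz": 40,"rx": 0,"ry": 0,"rz": 0,"grip": 0.3},{"tx": 0,"ty": 0,"tz": 40,"rx": 0,"ry": 0,"rz": 0,"grip": 0.3},{"tx": 0,"ty": 0,"tz": 30,"rx": 0,"ry": 0,"rz": 0,"grip": 0.3},{"tx": 0,"ty": 0,"tz": 20,"rx": 0,"ry": 0,"rz": 0,"grip": 0.3},{"tx": 0,"ty": 0,"tz": 0,"rx": 0,"ry": 0,"rz": 0,"grip": -1},{"tx": 0,"ty": 0,"tz": 0,"rx": 0,"ry": 0,"rz": 0,"grip": -1},{"tx": 0,"ty": 0,"tz": 0,"rx": 0,"ry": 0,"rz": 0,"grip": -1},{"tx": 0,"ty": 0,"tz": 0,"rx": 0,"ry": 0,"rz": 0,"grip": -1}]' --squeeze 10

```text
time_s: 3.6
tool_pos: [492.3, 165.8, 173.9]
orientation: [0.757, 0.654, 0.001, 0.0]
contact_force: [0.1, -0.1, 0.1]
opening: 32.5
finger_force: 0.0
```

Emit:
servo_tool --rows '[{"tx": 0,"ty": 0,"tz": 0,"rx": 0,"ry": 0,"rz": 0,"grip": -1},{"tx": 0,"ty": 0,"tz": 0,"rx": 0,"ry": 0,"rz": 0,"grip": -1},{"tx": 0,"ty": 0,"tz": 0,"rx": 0,"ry": 0,"rz": 0,"grip": -1},{"tx": 0,"ty": 0,"tz": 0,"rx": 0,"ry": 0,"rz": 0,"grip": -1}]'

```text
time_s: 4.0
tool_pos: [492.1, 165.7, 173.1]
orientation: [0.757, 0.654, 0.0, 0.0]
contact_force: [-1.8, -1.1, 5.7]
opening: 17.4
finger_force: 10.0
```

Emit:
servo_tool --rows '[{"tx": 0,"ty": -8,"tz": 0,"rx": 0,"ry": 0,"rz": 0,"grip": -1},{"tx": 0,"ty": -8,"tz": 0,"rx": 0,"ry": 0,"rz": 0,"grip": -1},{"tx": 0,"ty": -8,"tz": 0,"rx": 0,"ry": 0,"rz": 0,"grip": -1},{"tx": 0,"ty": -8,"tz": 0,"rx": 0,"ry": 0,"rz": 0,"grip": -1},{"tx": 0,"ty": -8,"tz": 0,"rx": 0,"ry": 0,"rz": 0,"grip": -1},{"tx": 0,"ty": -8,"tz": 0,"rx": 0,"ry": 0,"rz": 0,"grip": -1},{"tx": 0,"ty": -2,"tz": 0,"rx": 0,"ry": 0,"rz": 0,"grip": -1},{"tx": 0,"ty": 0,"tz": 0,"rx": 0,"ry": 0,"rz": 0,"grip": -1}]'

```text
time_s: 4.8
tool_pos: [442.0, 173.6, 173.1]
orientation: [0.757, 0.654, 0.001, -0.0]
contact_force: [-0.7, 6.1, 6.6]
opening: 17.7
finger_force: 10.0
```

Emit:
servo_tool --rows '[{"tx": 0,"ty": -1,"tz": 0,"rx": 0,"ry": 0,"rz": 0,"grip": -1},{"tx": 0,"ty": -1,"tz": 0,"rx": 0,"ry": 0,"rz": 0,"grip": -1},{"tx": 0,"ty": -1,"tz": 0,"rx": 0,"ry": 0,"rz": 0,"grip": -1},{"tx": 0,"ty": -1,"tz": 0,"rx": 0,"ry": 0,"rz": 0,"grip": -1},{"tx": 0,"ty": 0,"tz": 0,"rx": 0,"ry": 0,"rz": 0,"grip": -1}]'

```text
time_s: 5.3
tool_pos: [438.4, 174.2, 173.1]
orientation: [0.757, 0.654, 0.001, -0.0]
contact_force: [2.3, 7.3, 5.3]
opening: 17.6
finger_force: 10.0
```

Emit:
servo_tool --rows '[{"tx": 0,"ty": -1,"tz": 0,"rx": 0,"ry": 0,"rz": 0,"grip": -1},{"tx": 0,"ty": -1,"tz": 0,"rx": 0,"ry": 0,"rz": 0,"grip": -1},{"tx": 0,"ty": 0,"tz": 0,"rx": 0,"ry": 0,"rz": 0,"grip": -1}]'

```text
time_s: 5.6
tool_pos: [437.0, 174.4, 173.1]
orientation: [0.757, 0.654, 0.002, 0.001]
contact_force: [9.0, 5.2, 0.6]
opening: 17.9
finger_force: 10.0
```

Emit:
servo_tool --rows '[{"tx": 0,"ty": 0,"tz": 0,"rx": 0,"ry": 0,"rz": 0,"grip": 0},{"tx": 0,"ty": 0,"tz": 0,"rx": 0,"ry": 0,"rz": 0,"grip": 0},{"tx": 0,"ty": 0,"tz": 0,"rx": 0,"ry": 0,"rz": 0,"grip": 0},{"tx": 0,"ty": 0,"tz": -20,"rx": 0,"ry": 0,"rz": 0,"grip": 0},{"tx": 0,"ty": 0,"tz": -50,"rx": 0,"ry": 0,"rz": 0,"grip": 0.2},{"tx": 0,"ty": 0,"tz": -50,"rx": 0,"ry": 0,"rz": 0,"grip": 0.4},{"tx": 0,"ty": 0,"tz": -50,"rx": 0,"ry": 0,"rz": 0,"grip": 0.4}]'

```text
time_s: 6.3
tool_pos: [435.9, 173.7, 344.4]
orientation: [0.757, 0.654, -0.0, -0.0]
contact_force: [0.6, 0.3, 0.9]
opening: 65.3
finger_force: 0.0
```

Emit:
servo_tool --rows '[{"tx": -44,"ty": 16,"tz": 0,"rx": 0,"ry": 0,"rz": 0,"grip": 0.4},{"tx": -44,"ty": 16,"tz": 0,"rx": 0,"ry": 0,"rz": 0,"grip": 0.4},{"tx": -44,"ty": 16,"tz": 0,"rx": 0,"ry": 0,"rz": 0,"grip": 0.4},{"tx": -44,"ty": 16,"tz": 0,"rx": 0,"ry": 0,"rz": 0,"grip": 0.4},{"tx": -44,"ty": 16,"tz": 0,"rx": 0,"ry": 0,"rz": 0,"grip": 0.4},{"tx": -44,"ty": 16,"tz": 0,"rx": 0,"ry": 0,"rz": 0,"grip": 0.4},{"tx": -44,"ty": 16,"tz": 0,"rx": 0,"ry": 0,"rz": 0,"grip": 0.4},{"tx": -44,"ty": 16,"tz": 0,"rx": 0,"ry": 0,"rz": 0,"grip": 0.4},{"tx": -44,"ty": 16,"tz": 0,"rx": 0,"ry": 0,"rz": 0,"grip": 0.4},{"tx": -44,"ty": 16,"tz": 0,"rx": 0,"ry": 0,"rz": 0,"grip": 0.4},{"tx": -44,"ty": 16,"tz": 0,"rx": 0,"ry": 0,"rz": 0,"grip": 0.4},{"tx": -40,"ty": 16,"tz": 0,"rx": 0,"ry": 0,"rz": 0,"grip": 0.4}]'

```text
time_s: 7.5
tool_pos: [549.8, -374.6, 342.1]
orientation: [0.757, 0.653, -0.0, -0.0]
contact_force: [0.3, -0.2, 0.9]
opening: 65.6
finger_force: 0.0
```

Emit:
servo_tool --rows '[{"tx": 0,"ty": 0,"tz": 30,"rx": 0,"ry": 0,"rz": 2.7,"grip": 0.4},{"tx": 0,"ty": 0,"tz": 30,"rx": 0,"ry": 6,"rz": 0,"grip": 0.4},{"tx": 0,"ty": 0,"tz": 0,"rx": 0,"ry": 6,"rz": 0,"grip": 0.4},{"tx": 0,"ty": 0,"tz": 0,"rx": 0,"ry": 6,"rz": 0,"grip": 0.4},{"tx": 0,"ty": 0,"tz": 0,"rx": 0,"ry": 6,"rz": 0,"grip": 0.4},{"tx": 0,"ty": 0,"tz": 0,"rx": 0,"ry": 6,"rz": 0,"grip": 0.4},{"tx": 0,"ty": 0,"tz": 0,"rx": 0,"ry": 0,"rz": 0,"grip": 0.4}]'

```text
time_s: 8.2
tool_pos: [549.4, -373.4, 281.1]
orientation: [0.746, 0.613, 0.2, -0.166]
contact_force: [-0.3, 0.2, -0.1]
opening: 65.8
finger_force: 0.0
```

```bash
cat >> h.py <<'E'
def delta(s,P,Rt):
    "shift in present tool axes (mm) and turn (deg, tool axes) to reach TCP P, rotation Rt"
    r=R.from_quat(s["orientation"]); return r.inv().apply(np.array(P)-s["tool_pos"]).round(1),np.degrees((r.inv()*Rt).as_rotvec()).round(2)
E
python3 - <<'E'
from h import *; from rig import status, viewer; import pickle
s=status.read_state(); print(s["tool_pos"],s["orientation"],s["joint_pos"],s["time_s"])
g=viewer.get_image("wrist"); S=viewer.get_image("scene"); pickle.dump((g,S),open("d2.pkl","wb"))
cv2.imwrite("pics/w3.png",cv2.resize(g["frame"][:,:,::-1],(768,576)))
print(blobs(g,(0,0,512,384),(10,110,120),(28,255,255),15))
W=np.array([[589.8,-241.2,133.9],[565.3,-236.6,136.1],[574,-320.5,86.6],[549.5,-315.5,87]]);print(proj(g,W))
E
```

```text
[ 549.39815738 -373.38539809  281.06412479] [ 0.74616357  0.61276629  0.2003663  -0.16616481] [-0.76311602  0.68635427  1.05981107  0.43953207  1.68825446 -0.5804897 ] 8.2
[([245.9, 143.8], 129), ([273.4, 143.8], 128), ([475.1, 211.4], 188), ([452.7, 184.0], 54), ([122.3, 204.6], 44), ([95.6, 208.5], 40), ([68.9, 212.1], 34), ([246.9, 238.9], 94), ([272.1, 238.8], 89), ([473.9, 245.2], 21), ([120.4, 326.6], 239), ([392.7, 314.4], 21), ([394.4, 343.0], 39), ([238.6, 381.9], 361), ([343.2, 381.4], 48)]
[[271.95746737 142.09345414]
 [244.19288329 141.38704902]
 [270.59197766 237.36063837]
 [245.24269266 237.14977309]]
```

View pics/w3.png

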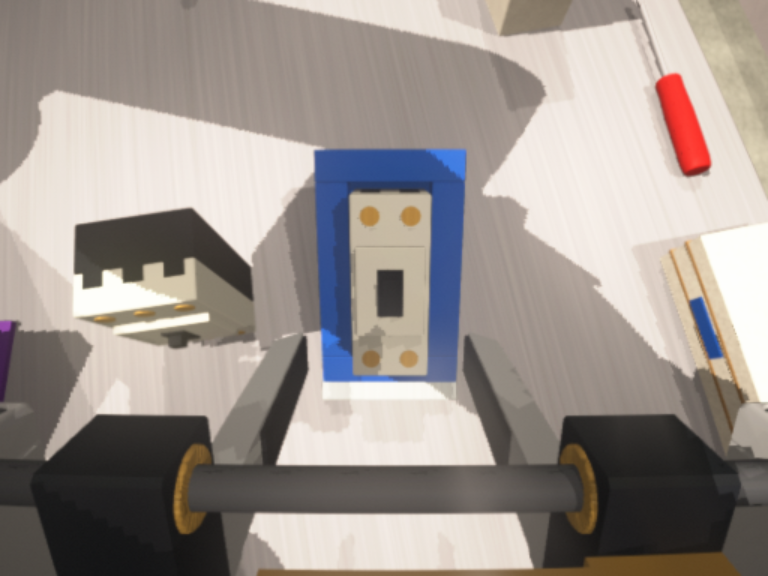

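The wrist view shows the breaker square between the fingers, with screws at (246,144), (273,144), (247,239) and (272,239) px. Standing breaker b is clear to the left. I'll refine by triangulating in all the views.

```bash
python3 - <<'E'
from h import *; from rig import status; import pickle
s=status.read_state(); g,_=pickle.load(open("d2.pkl","rb")); d=pickle.load(open("d0.pkl","rb"));T,S=d["top"],d["scene"]
w=[(273.4,143.8),(245.9,143.8),(272.1,238.8),(246.9,238.9)]
t=[(330.9,153.7),(329.4,160.6),(351.6,162.2),(350.5,169.0)]; c=[(182.3,264.9),(179,254.8),(149.3,286.3),(146.4,276.3)]
X=[]
for i in range(4):
    x,r=tri((g,T,S),(w[i],t[i],c[i]));X.append(x);print(x.round(1),r)
X=np.array(X);v=X[:2].mean(0)-X[2:].mean(0);yaw=np.arctan2(v[1],v[0]);u=X[[0,2]].mean(0)-X[[1,3]].mean(0)
print("yaw",np.degrees(yaw),np.degrees(np.arctan2(u[1],u[0]))+90,"tilt",np.degrees(np.arctan2(v[2],np.hypot(*v[:2]))),np.linalg.norm(v),np.linalg.norm(u))
dr=np.array([np.cos(yaw),np.sin(yaw),0]);n=-.5*dr+[0,0,.866];b=X.mean(0)-53*n;print("underside",b)
z=-n;x=.866*dr+[0,0,.5];Rt=R.from_matrix(np.array([x,np.cross(z,x),z]).T)
for k in(125+40,125): print(b+n*k,delta(s,b+n*k,Rt))
E
```

```text
[ 589.8 -241.9  133.6] [1.4, 0.4, 1.1]
[ 565.8 -236.9  133.7] [1.4, 0.4, 1.2]
[ 574.2 -320.9   86.6] [1.7, 1.3, 0.9]
[ 550.1 -316.3   87.1] [1.4, 1.1, 0.8]
yaw 78.7910250895712 78.69435376748385 tilt 30.099416895129767 93.29339433525914 24.529912504259915
underside [ 575.11521213 -252.98483935   64.32885337]
[ 559.07820152 -333.91112859  207.21885337] (array([-2.8,  1.6, 84.7]), array([-0.1 ,  0.15,  0.06]))
[ 562.96596167 -314.29263423  172.57885337] (array([ -2.7,   1.6, 124.7]), array([-0.1 ,  0.15,  0.06]))
```

Emit:
servo_tool --rows '[{"tx": -2.7,"ty": 2,"tz": 25,"rx": 0,"ry": 0,"rz": 0,"grip": 0.5},{"tx": 0,"ty": 0,"tz": 35,"rx": 0,"ry": 0,"rz": 0,"grip": 0.5},{"tx": 0,"ty": 0,"tz": 30,"rx": 0,"ry": 0,"rz": 0,"grip": 0.5},{"tx": 0,"ty": 0,"tz": 20,"rx": 0,"ry": 0,"rz": 0,"grip": 0.5},{"tx": 0,"ty": 0,"tz": 15,"rx": 0,"ry": 0,"rz": 0,"grip": 0.5},{"tx": 0,"ty": 0,"tz": 0,"rx": 0,"ry": 0,"rz": 0,"grip": 0.2},{"tx": 0,"ty": 0,"tz": 0,"rx": 0,"ry": 0,"rz": 0,"grip": -1},{"tx": 0,"ty": 0,"tz": 0,"rx": 0,"ry": 0,"rz": 0,"grip": -1},{"tx": 0,"ty": 0,"tz": 0,"rx": 0,"ry": 0,"rz": 0,"grip": -1},{"tx": 0,"ty": 0,"tz": 0,"rx": 0,"ry": 0,"rz": 0,"grip": -1}]' --squeeze 30

```text
time_s: 9.3
tool_pos: [563.7, -314.6, 174.2]
orientation: [0.746, 0.614, 0.2, -0.163]
contact_force: [0.6, -2.8, 5.4]
opening: 49.5
finger_force: 30.0
```

Emit:
servo_tool --rows '[{"tx": 0,"ty": 0,"tz": 0,"rx": 0,"ry": 0,"rz": 0,"grip": -1},{"tx": 0,"ty": 0,"tz": -8,"rx": 0,"ry": 0,"rz": 0,"grip": -1},{"tx": 0,"ty": 0,"tz": -12,"rx": 0,"ry": 0,"rz": 0,"grip": -1},{"tx": 0,"ty": 0,"tz": -20,"rx": 0,"ry": 0,"rz": 0,"grip": -1},{"tx": 0,"ty": 0,"tz": -30,"rx": 0,"ry": 0,"rz": 0,"grip": -1},{"tx": 0,"ty": 0,"tz": -40,"rx": 0,"ry": 0,"rz": 0,"grip": -1},{"tx": 0,"ty": 0,"tz": -40,"rx": 0,"ry": 0,"rz": 0,"grip": -1},{"tx": 0,"ty": 0,"tz": -20,"rx": 0,"ry": 0,"rz": 0,"grip": -1},{"tx": 0,"ty": 0,"tz": 0,"rx": 0,"ry": 0,"rz": 0,"grip": -1}]'

```text
time_s: 10.2
tool_pos: [546.7, -399.0, 323.3]
orientation: [0.746, 0.614, 0.2, -0.162]
contact_force: [0.4, 0.0, -4.6]
opening: 49.6
finger_force: 30.0
```

Emit:
servo_tool --rows '[{"tx": 0,"ty": 0,"tz": 0,"rx": 0,"ry": -6,"rz": 0,"grip": -1},{"tx": 0,"ty": 0,"tz": 0,"rx": 0,"ry": -6,"rz": 0,"grip": -1},{"tx": 0,"ty": 0,"tz": 0,"rx": 0,"ry": -6,"rz": 0,"grip": -1},{"tx": 0,"ty": 0,"tz": 0,"rx": 0,"ry": -6,"rz": 0,"grip": -1},{"tx": 0,"ty": 0,"tz": 0,"rx": 0,"ry": -6,"rz": 0,"grip": -1},{"tx": 0,"ty": 0,"tz": 0,"rx": 0,"ry": 0,"rz": -2.4,"grip": -1},{"tx": 0,"ty": 0,"tz": 0,"rx": 0,"ry": 0,"rz": 0,"grip": -1}]'

```text
time_s: 10.9
tool_pos: [547.3, -396.2, 319.0]
orientation: [0.758, 0.652, -0.0, -0.001]
contact_force: [-0.3, 1.3, -3.8]
opening: 49.8
finger_force: 30.0
```

```bash
python3 - <<'E'
from h import *; from rig import status
s=status.read_state(); print(s["tool_pos"],s["time_s"],s["contact_force"],s["opening"])
o=np.array([581.4,214.0]);th=np.radians(81.3);Rm=np.array([[np.cos(th),-np.sin(th)],[np.sin(th),np.cos(th)]])
Rt=R.from_matrix([[Rm[0,0],-Rm[0,1],0],[Rm[1,0],-Rm[1,1],0],[0,0,-1]])
p=o+Rm@[-61,0]
for z in(s["tool_pos"][2],180,136): print(np.r_[p,z],delta(s,np.r_[p,z],Rt))
E
```

```text
[ 547.33820071 -396.24785637  319.01713599] 10.9 [-0.28995866  1.25213425 -3.75509479] 49.82581658783421
[572.17308996 153.7018729  319.01713599] (array([547.5, -57.4,   0.9]), array([-0.1 , -0.08,  0.13]))
[572.17308996 153.7018729  180.        ] (array([547.3, -57.1, 139.9]), array([-0.1 , -0.08,  0.13]))
[572.17308996 153.7018729  136.        ] (array([547.3, -57. , 183.9]), array([-0.1 , -0.08,  0.13]))
```

Emit:
servo_tool --rows '[{"tx": 30,"ty": -4,"tz": 0,"rx": 0,"ry": 0,"rz": 0,"grip": -1},{"tx": 49,"ty": -5,"tz": 0,"rx": 0,"ry": 0,"rz": 0,"grip": -1},{"tx": 49,"ty": -5,"tz": 0,"rx": 0,"ry": 0,"rz": 0,"grip": -1},{"tx": 49,"ty": -5,"tz": 0,"rx": 0,"ry": 0,"rz": 0,"grip": -1},{"tx": 49,"ty": -5,"tz": 0,"rx": 0,"ry": 0,"rz": 0,"grip": -1},{"tx": 49,"ty": -5,"tz": 0,"rx": 0,"ry": 0,"rz": 0,"grip": -1},{"tx": 49,"ty": -5,"tz": 0,"rx": 0,"ry": 0,"rz": 0,"grip": -1},{"tx": 49,"ty": -5,"tz": 0,"rx": 0,"ry": 0,"rz": 0,"grip": -1},{"tx": 49,"ty": -5,"tz": 0,"rx": 0,"ry": 0,"rz": 0,"grip": -1},{"tx": 49,"ty": -5,"tz": 0,"rx": 0,"ry": 0,"rz": 0,"grip": -1},{"tx": 48,"ty": -5,"tz": 0,"rx": 0,"ry": 0,"rz": 0,"grip": -1},{"tx": 28,"ty": -3,"tz": 0,"rx": 0,"ry": 0,"rz": 0,"grip": -1}]'

```text
time_s: 12.1
tool_pos: [572.8, 155.3, 319.3]
orientation: [0.758, 0.652, -0.001, -0.001]
contact_force: [0.1, -0.8, -4.3]
opening: 49.9
finger_force: 30.0
```

Emit:
servo_tool --rows '[{"tx": 0,"ty": 0,"tz": 40,"rx": 0,"ry": 0,"rz": 0,"grip": -1},{"tx": 0,"ty": 0,"tz": 45,"rx": 0,"ry": 0,"rz": 0,"grip": -1},{"tx": 0,"ty": 0,"tz": 30,"rx": 0,"ry": 0,"rz": 0,"grip": -1},{"tx": 0,"ty": 0,"tz": 20,"rx": 0,"ry": 0,"rz": 0,"grip": -1},{"tx": 0,"ty": 0,"tz": 0,"rx": 0,"ry": 0,"rz": 0,"grip": -1}]'

```text
time_s: 12.6
tool_pos: [572.1, 151.8, 181.7]
orientation: [0.759, 0.651, -0.003, -0.002]
contact_force: [0.2, 0.3, -3.6]
opening: 49.4
finger_force: 30.0
```

```bash
python3 - <<'E'
from h import *; from rig import status,viewer
s=status.read_state(); print(s["tool_pos"],s["time_s"],s["contact_force"],s["opening"])
o=np.array([581.4,214.0]);th=np.radians(81.3);Rm=np.array([[np.cos(th),-np.sin(th)],[np.sin(th),np.cos(th)]])
Rt=R.from_matrix([[Rm[0,0],-Rm[0,1],0],[Rm[1,0],-Rm[1,1],0],[0,0,-1]])
p=o+Rm@[-61,0]; print(Rm.T@(s["tool_pos"][:2]-o),delta(s,np.r_[p,136],Rt))
a=viewer.get_image("wrist")["frame"][:,:,::-1]; b=viewer.get_image("scene")["frame"][120:240,260:420,::-1]
cv2.imwrite("pics/p1.png",np.hstack([cv2.resize(a,(400,300)),cv2.resize(b,(400,300),interpolation=cv2.INTER_CUBIC)]))
E
```

```text
[572.10252413 151.75325228 181.67718972] 12.6 [ 0.17490706  0.29565744 -3.5935817 ] 49.38990112501407
[-62.93687342  -0.22499606] (array([ 2. ,  0.1, 45.7]), array([-0.37,  0.11, -0.05]))
```

View pics/p1.png

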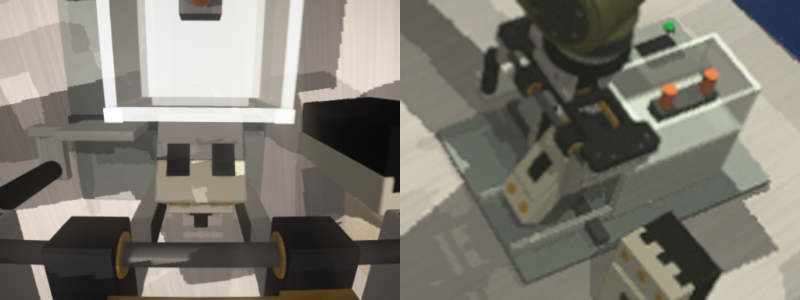

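The composite suggests the breaker has rotated between the pads, because its +x end face faces up at (200,180). I'll measure the pitch from the screw marks.

```bash
python3 - <<'E'
from h import *; from rig import status,viewer
s=status.read_state(); S=viewer.get_image("scene"); g=viewer.get_image("wrist")
r=R.from_quat(s["orientation"]); 
bs=blobs(S,(285,150,70,80),(10,90,100),(28,255,255),3); bw=blobs(g,(170,200,180,130),(10,90,100),(28,255,255),5); print(bs,bw)
B=lambda x,y,z,h=125:s["tool_pos"]+r.apply([x,-y,h-z])
L=[(x,y,53) for x in(46.6,-46.6) for y in(12,-12)]
print("level pred scene",proj(S,[B(*l) for l in L]).round(1).tolist(),"wrist",proj(g,[B(*l) for l in L]).round(1).tolist())
for g_,bl in((S,bs),(g,bw)):
  for p,a in bl:
    c,d=ray(g_,p); c=r.inv().apply(c-s["tool_pos"]);d=r.inv().apply(d)
    for y in(12,-12):
        q=c+d*((y-c[1])/d[1]); print(p,a,"tooly",y,q.round(1))
E
```

```text
[([343.7, 163.7], 10), ([304.6, 194.6], 13), ([309.4, 202.2], 14), ([349.9, 221.5], 8)] [([229.3, 261.0], 77), ([283.4, 261.0], 73)]
level pred scene [[336.8, 172.6], [341.9, 179.7], [304.2, 185.0], [309.0, 192.5]] wrist [[231.0, 169.7], [277.7, 169.8], [234.6, 321.2], [274.4, 321.3]]
[343.7, 163.7] 10 tooly 12 [35.7 12.   2.5]
[343.7, 163.7] 10 tooly -12 [ 60.2 -12.   43.2]
[304.6, 194.6] 13 tooly 12 [-58.4  12.   73.8]
[304.6, 194.6] 13 tooly -12 [-39.2 -12.  118.5]
[309.4, 202.2] 14 tooly 12 [-38.3  12.  120.5]
[309.4, 202.2] 14 tooly -12 [-18.  -12.  167.7]
[349.9, 221.5] 8 tooly 12 [137.8  12.  343.5]
[349.9, 221.5] 8 tooly -12 [167.9 -12.  403.1]
[229.3, 261.0] 77 tooly 12 [ 142.5   12.  -194.2]
[229.3, 261.0] 77 tooly -12 [  6.3 -12.   50.2]
[283.4, 261.0] 73 tooly 12 [18.6 12.  28.3]
[283.4, 261.0] 73 tooly -12 [ 155.   -12.  -216.7]
```

The screws put the breaker pitched about 57° nose-up in the grip, having turned about the pads. Its low corner is directly under the pads. I'll tilt the tool back 15° so the corner sits behind the pivot, then press it gently down on the trough floor to level it.

Emit:
servo_tool --rows '[{"tx": 0,"ty": 0,"tz": 0,"rx": 0,"ry": -4,"rz": 0,"grip": -1},{"tx": 0,"ty": 0,"tz": 0,"rx": 0,"ry": -4,"rz": 0,"grip": -1},{"tx": 0,"ty": 0,"tz": 0,"rx": 0,"ry": -4,"rz": 0,"grip": -1},{"tx": 0,"ty": 0,"tz": 0,"rx": 0,"ry": -3,"rz": 0,"grip": -1},{"tx": 7,"ty": 0,"tz": 4,"rx": 0,"ry": 0,"rz": 0,"grip": -1},{"tx": 7,"ty": 0,"tz": 4,"rx": 0,"ry": 0,"rz": 0,"grip": -1},{"tx": 0,"ty": 0,"tz": 0,"rx": 0,"ry": 0,"rz": 0,"grip": -1}]'

```text
time_s: 13.5
tool_pos: [575.1, 164.0, 173.2]
orientation: [0.752, 0.646, -0.099, 0.084]
contact_force: [0.2, -0.6, -4.3]
opening: 50.1
finger_force: 30.0
```

```bash
cat > pitch.py <<'E'
from h import *; from rig import status,viewer
s=status.read_state(); S=viewer.get_image("scene")
o=np.array([581.4,214.0]);th=np.radians(81.3);Rm=np.array([[np.cos(th),-np.sin(th)],[np.sin(th),np.cos(th)]])
print(s["time_s"],"TCP t",(Rm.T@(s["tool_pos"][:2]-o)).round(1),s["tool_pos"][2].round(1),s["contact_force"].round(1),s["opening"].round(1))
A=np.eye(3);A[:2,:2]=Rm
for p,a in blobs(S,(285,150,70,80),(10,90,100),(28,255,255),3):
    c,d=ray(S,p); c=A.T@(c-np.r_[o,0]);d=A.T@d
    print(p,a,[(y,(c+d*((y-c[1])/d[1])).round(1)[[0,2]].tolist()) for y in(12,-12)])
E
python3 pitch.py
```

```text
Traceback (most recent call last):
  File "pitch.py", line 4, in <module>
    print(s["time_s"],"TCP t",(Rm.T@(s["tool_pos"][:2]-o)).round(1),s["tool_pos"][2].round(1),s["contact_force"].round(1),s["opening"].round(1))
                                                                                                                          ^^^^^^^^^^^^^^^^^^
AttributeError: 'float' object has no attribute 'round'
```

```bash
sed -i 's/,s\["opening"\].round(1)/,round(s["opening"],1)/' pitch.py; python3 pitch.py
```

```text
13.55 TCP t [-50.7  -1.4] 173.6 [ 0.6 -0.5 -3.9] 49.9
[349.3, 166.1] 10 [(12, [20.8, 118.8]), (-12, [-4.8, 160.5])]
[324.7, 172.7] 15 [(12, [-53.5, 131.5]), (-12, [-75.1, 172.5])]
[297.9, 196.9] 14 [(12, [-119.9, 65.8]), (-12, [-138.1, 110.3])]
[302.7, 204.5] 14 [(12, [-99.7, 16.8]), (-12, [-119.0, 63.9])]
[350.3, 222.3] 6 [(12, [110.7, -228.9]), (-12, [80.4, -168.9])]
```

Emit:
servo_tool --rows '[{"tx": 1,"ty": 0,"tz": 4,"rx": 0,"ry": 0,"rz": 0,"grip": -1},{"tx": 1,"ty": 0,"tz": 4,"rx": 0,"ry": 0,"rz": 0,"grip": -1},{"tx": 1,"ty": 0,"tz": 3,"rx": 0,"ry": 0,"rz": 0,"grip": -1},{"tx": 1,"ty": 0,"tz": 3,"rx": 0,"ry": 0,"rz": 0,"grip": -1},{"tx": 1,"ty": 0,"tz": 3,"rx": 0,"ry": 0,"rz": 0,"grip": -1}]' --squeeze 15

```text
time_s: 14.1
tool_pos: [575.9, 164.8, 158.9]
orientation: [0.752, 0.646, -0.097, 0.085]
contact_force: [-7.3, 7.9, 21.1]
opening: 50.0
finger_force: 15.0
```

```bash
python3 pitch.py
```

```text
14.1 TCP t [-49.4  -2. ] 158.9 [-7.3  7.9 21.1] 50.0
[348.1, 169.1] 10 [(12, [20.1, 106.7]), (-12, [-5.4, 149.1])]
[325.7, 174.5] 6 [(12, [-48.8, 121.6]), (-12, [-70.7, 163.1])]
[298.7, 197.5] 14 [(12, [-117.1, 61.3]), (-12, [-135.4, 106.0])]
[303.5, 205.0] 16 [(12, [-96.8, 12.4]), (-12, [-116.1, 59.7])]
[349.9, 221.5] 8 [(12, [107.2, -221.1]), (-12, [77.1, -161.6])]
```

Emit:
servo_tool --rows '[{"tx": 0,"ty": 0,"tz": 0,"rx": 0,"ry": 0,"rz": 0,"grip": -1},{"tx": 1,"ty": 0,"tz": 3,"rx": 0,"ry": 0,"rz": 0,"grip": -1},{"tx": 1,"ty": 0,"tz": 3,"rx": 0,"ry": 0,"rz": 0,"grip": -1},{"tx": 0,"ty": 0,"tz": 0,"rx": 0,"ry": 0,"rz": 0,"grip": -1}]' --squeeze 3

```text
time_s: 14.55
tool_pos: [575.5, 164.1, 149.4]
orientation: [0.752, 0.646, -0.099, 0.085]
contact_force: [0.1, 1.0, -1.0]
opening: 49.8
finger_force: 3.0
```

```bash
python3 pitch.py
```

```text
14.55 TCP t [-50.2  -1.7] 149.4 [ 0.1  1.  -1. ] 49.8
[347.0, 172.0] 12 [(12, [19.7, 94.7]), (-12, [-5.8, 137.7])]
[301.5, 196.0] 16 [(12, [-109.3, 63.3]), (-12, [-128.0, 107.9])]
[306.2, 203.3] 17 [(12, [-89.1, 15.8]), (-12, [-108.9, 63.0])]
[350.1, 221.6] 7 [(12, [108.4, -222.6]), (-12, [78.2, -163.0])]
```

```bash
cat > wp.py <<'E'
from h import *; from rig import status,viewer
g=viewer.get_image("wrist"); o=np.array([581.4,214.0]);th=np.radians(81.3);A=np.eye(3);A[:2,:2]=[[np.cos(th),-np.sin(th)],[np.sin(th),np.cos(th)]]
print(blobs(g,(150,90,220,200),(10,90,100),(28,255,255),8))
def pred(x0,z0,p):
    c,s=np.cos(p),np.sin(p); return proj(g,[A@[x0+x*c-53*s,y,z0+x*s+53*c]+np.r_[o,0] for x in(46.6,-46.6) for y in(12,-12)]).round(0).tolist()
for p in(0,10,20,30): q=np.radians(p); print(p,pred(-122.5+60*np.cos(q),10+60*np.sin(q),q))
E
python3 wp.py
```

```text
[]
0 [[229.0, 151.0], [276.0, 152.0], [235.0, 280.0], [271.0, 280.0]]
10 [[227.0, 187.0], [277.0, 188.0], [235.0, 291.0], [271.0, 291.0]]
20 [[225.0, 231.0], [278.0, 231.0], [236.0, 300.0], [270.0, 300.0]]
30 [[225.0, 277.0], [278.0, 277.0], [237.0, 307.0], [270.0, 307.0]]
```

```bash
python3 - <<'E'
from rig import viewer; import cv2,numpy as np
a=viewer.get_image("wrist")["frame"][:,:,::-1]; b=viewer.get_image("scene")["frame"][140:230,270:390,::-1]
cv2.imwrite("pics/p2.png",np.hstack([cv2.resize(a,(400,300)),cv2.resize(b,(400,300),interpolation=cv2.INTER_CUBIC)]))
E
```

```text
(no output)
```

View pics/p2.png

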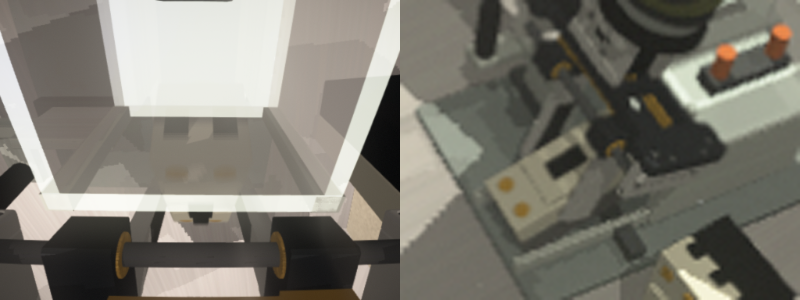

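```bash
cat >> pitch.py <<'E'
for p,a in [(q,a) for q,a in blobs(S,(295,160,50,50),(0,0,0),(179,255,45),8)]:
    c,d=ray(S,p); c=A.T@(c-np.r_[o,0]);d=A.T@d; print("dark",p,a,(c+d*(-c[1]/d[1])).round(1))
E
python3 pitch.py | tail -n +2; python3 - <<'E'
import sys; sys.path.insert(0,'.')
from h import *; from rig import viewer
S=viewer.get_image("scene");o=np.array([581.4,214.0]);th=np.radians(81.3);A=np.eye(3);A[:2,:2]=[[np.cos(th),-np.sin(th)],[np.sin(th),np.cos(th)]]
for p in(0,10,20,30):
    q=np.radians(p);c,s=np.cos(q),np.sin(q)
    print(p,proj(S,[A@[-109+46.6*c-13*s,0,63+46.6*s+13*c]+np.r_[o,0]]).round(1))
E
```

```text
[346.6, 171.6] 11 [(12, [17.8, 97.4]), (-12, [-7.6, 140.3])]
[302.3, 193.5] 14 [(12, [-108.4, 74.1]), (-12, [-127.1, 118.2])]
[307.2, 201.1] 17 [(12, [-87.4, 25.5]), (-12, [-107.3, 72.1])]
[349.9, 221.5] 8 [(12, [107.2, -221.1]), (-12, [77.1, -161.6])]
dark [336.8, 175.0] 298 [-23.9   0.  120.6]
dark [315.9, 177.9] 46 [-87.1   0.  143.8]
dark [321.4, 188.6] 43 [-61.4   0.   83.9]
0 [[320.6 190.5]]
10 [[320.1 189.1]]
20 [[319.  188.1]]
30 [[317.5 187.3]]
```

The breaker has swung level: its screws are at z≈73 and the toggle at z≈84, so the underside is at z≈20. I'll lower it 10 mm and release.

Emit:
servo_tool --rows '[{"tx": 1,"ty": 0,"tz": 4,"rx": 0,"ry": 0,"rz": 0,"grip": -1},{"tx": 1,"ty": 0,"tz": 4,"rx": 0,"ry": 0,"rz": 0,"grip": -1},{"tx": 1,"ty": 0,"tz": 2,"rx": 0,"ry": 0,"rz": 0,"grip": -1},{"tx": 0,"ty": 0,"tz": 0,"rx": 0,"ry": 0,"rz": 0,"grip": -1}]'

```text
time_s: 15.25
tool_pos: [575.5, 164.5, 139.2]
orientation: [0.752, 0.646, -0.099, 0.085]
contact_force: [0.9, -1.0, -2.6]
opening: 50.0
finger_force: 3.0
```

```bash
python3 pitch.py
```

```text
15.25 TCP t [-49.8  -1.6] 139.2 [ 0.9 -1.  -2.6] 50.0
[347.7, 175.9] 7 [(12, [26.9, 73.9]), (-12, [1.0, 118.0])]
[302.5, 195.3] 14 [(12, [-106.6, 64.9]), (-12, [-125.5, 109.4])]
[307.1, 202.6] 17 [(12, [-86.6, 17.7]), (-12, [-106.5, 64.7])]
[350.0, 221.3] 7 [(12, [107.3, -219.9]), (-12, [77.2, -160.4])]
dark [313.8, 161.4] 26 [-104.     0.   215.4]
dark [336.6, 176.7] 334 [-22.8   0.  112.9]
dark [321.9, 163.1] 8 [-79.9   0.  196.8]
dark [315.8, 180.1] 48 [-85.8   0.  134.2]
dark [321.6, 191.1] 42 [-58.6  -0.   71. ]
```

Emit:
servo_tool --rows '[{"tx": 0,"ty": 0,"tz": 0,"rx": 0,"ry": 0,"rz": 0,"grip": 0.2},{"tx": 0,"ty": 0,"tz": 0,"rx": 0,"ry": 0,"rz": 0,"grip": 0.35},{"tx": 0,"ty": 0,"tz": 0,"rx": 0,"ry": 0,"rz": 0,"grip": 0.35},{"tx": 0,"ty": 0,"tz": -20,"rx": 0,"ry": 0,"rz": 0,"grip": 0.35},{"tx": 0,"ty": 0,"tz": -40,"rx": 0,"ry": 0,"rz": 0,"grip": 0.3},{"tx": 0,"ty": 0,"tz": -40,"rx": 0,"ry": 5,"rz": 0,"grip": 0},{"tx": -20,"ty": 0,"tz": -40,"rx": 0,"ry": 5,"rz": 0,"grip": -1},{"tx": -50,"ty": 0,"tz": 0,"rx": 0,"ry": 5,"rz": 0,"grip": -1},{"tx": -50,"ty": 0,"tz": 0,"rx": 0,"ry": 0,"rz": 0,"grip": -1},{"tx": -50,"ty": 0,"tz": 0,"rx": 0,"ry": 0,"rz": 0,"grip": -1},{"tx": 0,"ty": 0,"tz": 0,"rx": 0,"ry": 0,"rz": 0,"grip": -1}]'

```text
time_s: 16.4
tool_pos: [554.1, 24.7, 283.8]
orientation: [0.76, 0.65, -0.0, 0.0]
contact_force: [-0.7, 1.1, 0.8]
opening: 16.8
finger_force: 0.0
```

```bash
python3 pitch.py; python3 wp.py; python3 - <<'E'
from rig import viewer; import cv2,numpy as np
a=viewer.get_image("wrist")["frame"][:,:,::-1]; b=viewer.get_image("scene")["frame"][140:230,270:390,::-1]
cv2.imwrite("pics/p3.png",np.hstack([cv2.resize(a,(400,300)),cv2.resize(b,(400,300),interpolation=cv2.INTER_CUBIC)]))
E
```

```text
16.4 TCP t [-191.2   -1.7] 283.8 [-0.7  1.1  0.8] 16.8
[294.7, 151.3] 3 [(12, [-150.5, 259.6]), (-12, [-167.0, 294.0])]
[334.2, 182.7] 16 [(12, [-12.8, 66.1]), (-12, [-36.6, 110.6])]
[339.2, 189.9] 16 [(12, [13.2, 17.5]), (-12, [-12.0, 64.5])]
[302.5, 195.1] 15 [(12, [-106.7, 65.8]), (-12, [-125.6, 110.3])]
[307.1, 202.6] 17 [(12, [-86.6, 17.7]), (-12, [-106.5, 64.7])]
[349.9, 221.6] 10 [(12, [107.4, -221.9]), (-12, [77.3, -162.3])]
dark [302.5, 175.0] 28 [-127.7    0.   177.8]
dark [321.2, 191.6] 22 [-59.5   0.   69.3]
[([242.7, 98.2], 134), ([268.9, 98.1], 128)]
0 [[240.0, -7.0], [267.0, -7.0], [241.0, 102.0], [266.0, 102.0]]
10 [[239.0, -0.0], [268.0, -0.0], [241.0, 112.0], [266.0, 112.0]]
20 [[238.0, 13.0], [268.0, 13.0], [241.0, 122.0], [266.0, 122.0]]
30 [[237.0, 31.0], [269.0, 31.0], [242.0, 132.0], [266.0, 132.0]]
```

View pics/p3.png

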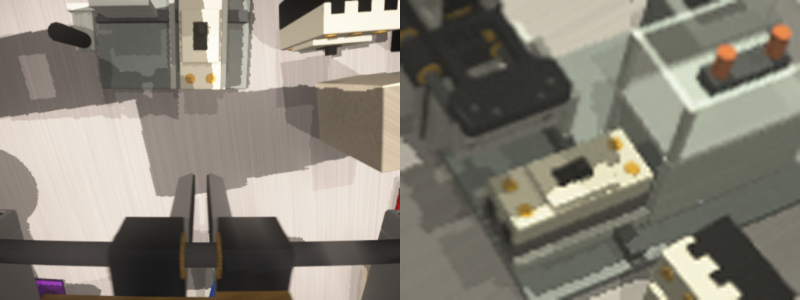

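The breaker now lies flat, toggle up, in the trough: centre x≈-59.5, rear end ≈-119.5. I'll go behind it with closed fingers and tilt 30° so the body stays clear of the test head.

Emit:
servo_tool --rows '[{"tx": 2,"ty": 0,"tz": 40,"rx": 0,"ry": 0,"rz": 0,"grip": -1},{"tx": 2,"ty": 0,"tz": 42,"rx": 0,"ry": 0,"rz": 0,"grip": -1},{"tx": 2,"ty": 0,"tz": 42,"rx": 0,"ry": 0,"rz": 0,"grip": -1},{"tx": 2,"ty": 0,"tz": 38,"rx": 0,"ry": 0,"rz": 0,"grip": -1},{"tx": 0,"ty": 0,"tz": 0,"rx": 0,"ry": 6,"rz": 0,"grip": -1},{"tx": 0,"ty": 0,"tz": 0,"rx": 0,"ry": 6,"rz": 0,"grip": -1},{"tx": 0,"ty": 0,"tz": 0,"rx": 0,"ry": 6,"rz": 0,"grip": -1},{"tx": 0,"ty": 0,"tz": 0,"rx": 0,"ry": 6,"rz": 0,"grip": -1},{"tx": 0,"ty": 0,"tz": 0,"rx": 0,"ry": 6,"rz": 0,"grip": -1},{"tx": 0,"ty": 0,"tz": 0,"rx": 0,"ry": 0,"rz": 0,"grip": -1}]'

```text
time_s: 17.6
tool_pos: [555.9, 37.7, 120.5]
orientation: [0.733, 0.629, 0.196, -0.17]
contact_force: [0.4, 0.0, -0.1]
opening: 0.7
finger_force: 0.0
```

```bash
python3 pitch.py|head -5; python3 - <<'E'
from h import *; from rig import status
s=status.read_state();r=R.from_quat(s["orientation"]);t=np.radians(81.3)
print(r.inv().apply([np.cos(t)*10,np.sin(t)*10,0]), r.as_matrix().round(3))
E
```

```text
17.6 TCP t [-178.1   -1.4] 120.5 [ 0.4  0.  -0.1] 0.7
[334.1, 182.6] 17 [(12, [-13.3, 66.8]), (-12, [-37.1, 111.3])]
[339.2, 189.9] 16 [(12, [13.2, 17.5]), (-12, [-12.0, 64.5])]
[302.5, 195.1] 15 [(12, [-106.7, 65.8]), (-12, [-125.6, 110.3])]
[307.1, 202.6] 17 [(12, [-86.6, 17.7]), (-12, [-106.5, 64.7])]
[8.67051759e+00 8.13098175e-03 4.98217408e+00] [[ 0.131  0.989  0.074]
 [ 0.857 -0.15   0.493]
 [ 0.498 -0.001 -0.867]]
```

Emit:
servo_tool --rows '[{"tx": 4.3,"ty": 0,"tz": 2.5,"rx": 0,"ry": 0,"rz": 0,"grip": -1},{"tx": 8.7,"ty": 0,"tz": 5,"rx": 0,"ry": 0,"rz": 0,"grip": -1},{"tx": 8.7,"ty": 0,"tz": 5,"rx": 0,"ry": 0,"rz": 0,"grip": -1},{"tx": 8.7,"ty": 0,"tz": 5,"rx": 0,"ry": 0,"rz": 0,"grip": -1},{"tx": 8.7,"ty": 0,"tz": 5,"rx": 0,"ry": 0,"rz": 0,"grip": -1},{"tx": 8.7,"ty": 0,"tz": 5,"rx": 0,"ry": 0,"rz": 0,"grip": -1},{"tx": 8.7,"ty": 0,"tz": 5,"rx": 0,"ry": 0,"rz": 0,"grip": -1},{"tx": 8.7,"ty": 0,"tz": 5,"rx": 0,"ry": 0,"rz": 0,"grip": -1},{"tx": 8.7,"ty": 0,"tz": 5,"rx": 0,"ry": 0,"rz": 0,"grip": -1},{"tx": 8.7,"ty": 0,"tz": 5,"rx": 0,"ry": 0,"rz": 0,"grip": -1},{"tx": 4.3,"ty": 0,"tz": 2.5,"rx": 0,"ry": 0,"rz": 0,"grip": -1},{"tx": 0,"ty": 0,"tz": 0,"rx": 0,"ry": 0,"rz": 0,"grip": -1}]'

```text
time_s: 18.85
tool_pos: [571.1, 137.1, 121.5]
orientation: [0.733, 0.63, 0.196, -0.169]
contact_force: [-1.2, 0.3, -0.5]
opening: 0.4
finger_force: 0.0
```

Emit:
servo_tool --rows '[{"tx": 1.7,"ty": 0,"tz": 1,"rx": 0,"ry": 0,"rz": 0,"grip": -1},{"tx": 1.7,"ty": 0,"tz": 1,"rx": 0,"ry": 0,"rz": 0,"grip": -1},{"tx": 1.7,"ty": 0,"tz": 1,"rx": 0,"ry": 0,"rz": 0,"grip": -1},{"tx": 1.7,"ty": 0,"tz": 1,"rx": 0,"ry": 0,"rz": 0,"grip": -1},{"tx": 0,"ty": 0,"tz": 0,"rx": 0,"ry": 0,"rz": 0,"grip": -1}]'

```text
time_s: 19.35
tool_pos: [572.4, 144.3, 121.4]
orientation: [0.733, 0.629, 0.196, -0.169]
contact_force: [0.9, -2.6, 0.6]
opening: 0.3
finger_force: 1.0
```

```bash
python3 pitch.py
```

```text
19.35 TCP t [-70.3  -1.7] 121.4 [ 0.9 -2.6  0.6] 0.3
[333.7, 178.3] 3 [(12, [-19.1, 89.0]), (-12, [-42.5, 132.3])]
[337.6, 181.4] 15 [(12, [-2.4, 66.0]), (-12, [-26.8, 110.5])]
[343.6, 187.7] 7 [(12, [26.7, 20.0]), (-12, [0.8, 66.9])]
[319.5, 192.0] 12 [(12, [-53.9, 47.9]), (-12, [-75.5, 93.3])]
[350.3, 221.3] 7 [(12, [108.7, -220.9]), (-12, [78.5, -161.4])]
dark [317.7, 184.0] 548 [-77.    0.  112.9]
```

Emit:
servo_tool --rows '[{"tx": 1.3,"ty": 0,"tz": 0.75,"rx": 0,"ry": 0,"rz": 0,"grip": -1},{"tx": 1.3,"ty": 0,"tz": 0.75,"rx": 0,"ry": 0,"rz": 0,"grip": -1},{"tx": 1.3,"ty": 0,"tz": 0.75,"rx": 0,"ry": 0,"rz": 0,"grip": -1},{"tx": 0,"ty": 0,"tz": 0,"rx": 0,"ry": 0,"rz": 0,"grip": -1}]'

```text
time_s: 19.8
tool_pos: [573.0, 148.8, 121.4]
orientation: [0.733, 0.629, 0.196, -0.169]
contact_force: [0.7, -3.4, 1.0]
opening: 0.3
finger_force: 1.1
```

Emit:
servo_tool --rows '[{"tx": 0.9,"ty": 0,"tz": 0.5,"rx": 0,"ry": 0,"rz": 0,"grip": -1},{"tx": 0.9,"ty": 0,"tz": 0.5,"rx": 0,"ry": 0,"rz": 0,"grip": -1},{"tx": 0,"ty": 0,"tz": 0,"rx": 0,"ry": 0,"rz": 0,"grip": -1}]'

```text
time_s: 20.1
tool_pos: [573.3, 149.8, 121.4]
orientation: [0.733, 0.629, 0.196, -0.168]
contact_force: [-5.8, -13.4, 5.1]
opening: 0.7
finger_force: 6.8
```

The force rises to 13 N with the finger at x≈-10, so the breaker is home against the stop. I'll back off, raise and untilt.

Emit:
servo_tool --rows '[{"tx": -2,"ty": 0,"tz": -1.2,"rx": 0,"ry": 0,"rz": 0,"grip": -1},{"tx": -20,"ty": 0,"tz": -12,"rx": 0,"ry": 0,"rz": 0,"grip": -1},{"tx": 0,"ty": 0,"tz": -45,"rx": 0,"ry": 0,"rz": 0,"grip": -1},{"tx": 0,"ty": 0,"tz": -45,"rx": 0,"ry": 0,"rz": 0,"grip": -1},{"tx": 0,"ty": 0,"tz": -45,"rx": 0,"ry": 0,"rz": 0,"grip": -1},{"tx": 0,"ty": 0,"tz": -10,"rx": 0,"ry": -7.5,"rz": 0,"grip": -0.5},{"tx": 0,"ty": 0,"tz": 0,"rx": 0,"ry": -7.5,"rz": 0,"grip": 0},{"tx": 0,"ty": 0,"tz": 0,"rx": 0,"ry": -7.5,"rz": 0,"grip": 0},{"tx": 0,"ty": 0,"tz": 0,"rx": 0,"ry": -7.5,"rz": 0,"grip": 0},{"tx": 0,"ty": 0,"tz": 0,"rx": 0,"ry": 0,"rz": 0,"grip": 0}]'

```text
time_s: 21.1
tool_pos: [558.5, 55.1, 247.5]
orientation: [0.758, 0.652, -0.001, 0.001]
contact_force: [-0.2, 1.4, -0.4]
opening: 37.3
finger_force: 0.0
```

```bash
python3 pitch.py; python3 - <<'E'
from h import *; from rig import status,viewer
s=status.read_state(); print(s["tool_pos"])
r=R.from_euler('z',81.5,degrees=True)*R.from_euler('x',180,degrees=True)
for z in(s["tool_pos"][2],173): print(delta(s,[438,174.3,z],r))
g=viewer.get_image("wrist"); o=np.array([581.4,214.0]);th=np.radians(81.3);A=np.eye(3);A[:2,:2]=[[np.cos(th),-np.sin(th)],[np.sin(th),np.cos(th)]]
for p,a in blobs(g,(150,0,250,250),(10,90,100),(28,255,255),8):
    print(p,a,(A.T@(plane(g,p,63)-np.r_[o,0])).round(1))
E
```

```text
21.1 TCP t [-160.6   -1.4] 247.5 [-0.2  1.4 -0.4] 37.3
[308.0, 159.8] 6 [(12, [-111.4, 211.1]), (-12, [-130.0, 248.0])]
[338.8, 180.6] 14 [(12, [0.9, 67.7]), (-12, [-23.6, 112.1])]
[343.6, 188.0] 13 [(12, [27.1, 18.4]), (-12, [1.2, 65.3])]
[349.9, 221.4] 9 [(12, [107.0, -220.3]), (-12, [76.9, -160.8])]
dark [304.5, 165.4] 53 [-127.3    0.   213.1]
dark [312.9, 162.6] 14 [-105.8    0.   212. ]
dark [295.9, 169.1] 16 [-148.6    0.   211. ]
dark [309.2, 181.2] 64 [-104.8    0.   140.5]
dark [338.0, 195.5] 10 [ 3.   0.  12.8]
[558.41517741  54.82425888 247.20796222]
(array([ 100.2, -136.9,    0.4]), array([-0.03, -0.17, -0.07]))
(array([ 100. , -136.8,   74.6]), array([-0.03, -0.17, -0.07]))
[383.2, 87.7] 12 [ -68.2 -106.7   63. ]
```

The rear screws are at x≈1 mm against 3.4 mm nominal, within calibration error, and contact with the stop was felt. Next is the shutter post.

Emit:
servo_tool --rows '[{"tx": 25,"ty": -34,"tz": 0,"rx": 0,"ry": 0,"rz": 0,"grip": 0},{"tx": 25,"ty": -35,"tz": 0,"rx": 0,"ry": 0,"rz": 0,"grip": 0},{"tx": 25,"ty": -34,"tz": 0,"rx": 0,"ry": 0,"rz": 0,"grip": 0},{"tx": 25,"ty": -34,"tz": 0,"rx": 0,"ry": 0,"rz": 0,"grip": 0},{"tx": 0,"ty": 0,"tz": 0,"rx": 0,"ry": 0,"rz": 0,"grip": 0},{"tx": 0,"ty": 0,"tz": 25,"rx": 0,"ry": 0,"rz": 0,"grip": 0},{"tx": 0,"ty": 0,"tz": 30,"rx": 0,"ry": 0,"rz": 0,"grip": 0},{"tx": 0,"ty": 0,"tz": 19,"rx": 0,"ry": 0,"rz": 0,"grip": 0},{"tx": 0,"ty": 0,"tz": 0,"rx": 0,"ry": 0,"rz": 0,"grip": -1},{"tx": 0,"ty": 0,"tz": 0,"rx": 0,"ry": 0,"rz": 0,"grip": -1},{"tx": 0,"ty": 0,"tz": 0,"rx": 0,"ry": 0,"rz": 0,"grip": -1},{"tx": 0,"ty": 0,"tz": 0,"rx": 0,"ry": 0,"rz": 0,"grip": -1}]' --squeeze 10

```text
time_s: 22.4
tool_pos: [438.5, 173.2, 174.4]
orientation: [0.759, 0.651, 0.001, 0.0]
contact_force: [-2.1, 0.9, 1.3]
opening: 18.5
finger_force: 0.8
```

Emit:
servo_tool --rows '[{"tx": 0,"ty": 0,"tz": 0,"rx": 0,"ry": 0,"rz": 0,"grip": -1},{"tx": 0,"ty": 0,"tz": 0,"rx": 0,"ry": 0,"rz": 0,"grip": -1},{"tx": 0,"ty": 0,"tz": 0,"rx": 0,"ry": 0,"rz": 0,"grip": -1}]'

```text
time_s: 22.7
tool_pos: [438.5, 173.2, 174.3]
orientation: [0.759, 0.652, 0.001, 0.0]
contact_force: [-1.1, -2.7, 7.5]
opening: 17.5
finger_force: 10.0
```

Gripped. I'll close 80 mm first, then ease up to the stop.

Emit:
servo_tool --rows '[{"tx": 0,"ty": 4,"tz": 0,"rx": 0,"ry": 0,"rz": 0,"grip": -1},{"tx": 0,"ty": 8,"tz": 0,"rx": 0,"ry": 0,"rz": 0,"grip": -1},{"tx": 0,"ty": 8,"tz": 0,"rx": 0,"ry": 0,"rz": 0,"grip": -1},{"tx": 0,"ty": 8,"tz": 0,"rx": 0,"ry": 0,"rz": 0,"grip": -1},{"tx": 0,"ty": 8,"tz": 0,"rx": 0,"ry": 0,"rz": 0,"grip": -1},{"tx": 0,"ty": 8,"tz": 0,"rx": 0,"ry": 0,"rz": 0,"grip": -1},{"tx": 0,"ty": 8,"tz": 0,"rx": 0,"ry": 0,"rz": 0,"grip": -1},{"tx": 0,"ty": 8,"tz": 0,"rx": 0,"ry": 0,"rz": 0,"grip": -1},{"tx": 0,"ty": 8,"tz": 0,"rx": 0,"ry": 0,"rz": 0,"grip": -1},{"tx": 0,"ty": 8,"tz": 0,"rx": 0,"ry": 0,"rz": 0,"grip": -1},{"tx": 0,"ty": 4,"tz": 0,"rx": 0,"ry": 0,"rz": 0,"grip": -1},{"tx": 0,"ty": 0,"tz": 0,"rx": 0,"ry": 0,"rz": 0,"grip": -1}]'

```text
time_s: 23.9
tool_pos: [518.0, 160.5, 174.4]
orientation: [0.759, 0.651, 0.0, 0.001]
contact_force: [2.2, -5.8, 6.3]
opening: 17.7
finger_force: 10.0
```

Emit:
servo_tool --rows '[{"tx": 0,"ty": 1,"tz": 0,"rx": 0,"ry": 0,"rz": 0,"grip": -1},{"tx": 0,"ty": 1,"tz": 0,"rx": 0,"ry": 0,"rz": 0,"grip": -1},{"tx": 0,"ty": 1,"tz": 0,"rx": 0,"ry": 0,"rz": 0,"grip": -1},{"tx": 0,"ty": 1,"tz": 0,"rx": 0,"ry": 0,"rz": 0,"grip": -1},{"tx": 0,"ty": 0,"tz": 0,"rx": 0,"ry": 0,"rz": 0,"grip": -1}]'

```text
time_s: 24.4
tool_pos: [521.2, 160.1, 174.3]
orientation: [0.759, 0.652, -0.0, 0.0]
contact_force: [-4.4, -4.8, 8.9]
opening: 17.5
finger_force: 10.0
```

Emit:
servo_tool --rows '[{"tx": 0,"ty": 1,"tz": 0,"rx": 0,"ry": 0,"rz": 0,"grip": -1},{"tx": 0,"ty": 0.5,"tz": 0,"rx": 0,"ry": 0,"rz": 0,"grip": -1},{"tx": 0,"ty": 0,"tz": 0,"rx": 0,"ry": 0,"rz": 0,"grip": -1}]'

```text
time_s: 24.7
tool_pos: [521.6, 160.2, 174.0]
orientation: [0.759, 0.652, -0.001, -0.001]
contact_force: [-15.4, -2.9, 14.8]
opening: 17.6
finger_force: 10.0
```

Emit:
servo_tool --rows '[{"tx": 0,"ty": 0,"tz": 0,"rx": 0,"ry": 0,"rz": 0,"grip": -0.4},{"tx": 0,"ty": 0,"tz": 0,"rx": 0,"ry": 0,"rz": 0,"grip": -0.2},{"tx": 0,"ty": 0,"tz": 0,"rx": 0,"ry": 0,"rz": 0,"grip": -0.2},{"tx": 0,"ty": 0,"tz": 0,"rx": 0,"ry": 0,"rz": 0,"grip": -0.2},{"tx": 0,"ty": 0,"tz": -15,"rx": 0,"ry": 0,"rz": 0,"grip": -0.2},{"tx": 0,"ty": 0,"tz": -40,"rx": 0,"ry": 0,"rz": 0,"grip": -0.2},{"tx": 0,"ty": 0,"tz": -45,"rx": 0,"ry": 0,"rz": 0,"grip": -0.2},{"tx": -40,"ty": 0,"tz": -20,"rx": 0,"ry": 0,"rz": 0,"grip": -0.2},{"tx": -40,"ty": 0,"tz": 0,"rx": 0,"ry": 0,"rz": 0,"grip": -0.2},{"tx": -40,"ty": 0,"tz": 0,"rx": 0,"ry": 0,"rz": 0,"grip": -0.2},{"tx": 0,"ty": 0,"tz": 0,"rx": 0,"ry": 0,"rz": 0,"grip": -0.2}]'

```text
time_s: 25.8
tool_pos: [504.1, 38.4, 293.7]
orientation: [0.76, 0.65, 0.0, 0.0]
contact_force: [0.4, 0.4, -0.5]
opening: 37.7
finger_force: 0.0
```

```bash
python3 pitch.py | head -4; python3 - <<'E'
from rig import viewer; import cv2,numpy as np
a=viewer.get_image("wrist")["frame"][:,:,::-1]; b=viewer.get_image("scene")["frame"][120:240,260:420,::-1]
cv2.imwrite("pics/p4.png",np.hstack([cv2.resize(a,(400,300)),cv2.resize(b,(400,300),interpolation=cv2.INTER_CUBIC)]))
E
```

```text
25.8 TCP t [-185.2   49.8] 293.7 [ 0.4  0.4 -0.5] 37.7
[338.5, 180.7] 12 [(12, [-0.1, 67.8]), (-12, [-24.5, 112.2])]
[343.4, 187.9] 12 [(12, [26.2, 19.3]), (-12, [0.4, 66.3])]
[349.9, 221.4] 9 [(12, [107.0, -220.3]), (-12, [76.9, -160.8])]
```

View pics/p4.png

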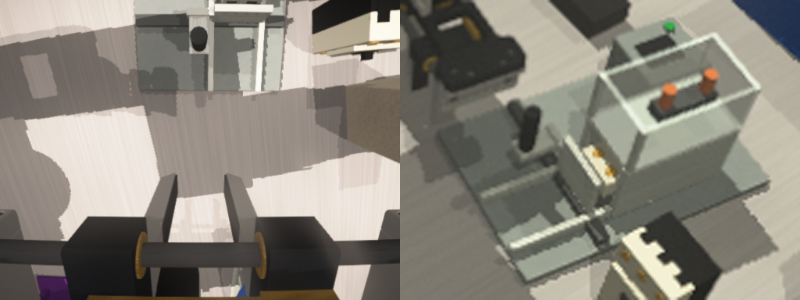

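The final view shows the panel across the lane mouth and the post back at its shut position, with the breaker's rear end just behind the panel. Placing the rear screws at their true height gives a centre of x≈49 mm, which is home. Handing in.

```bash
python3 -c "
from rig import ticket; print(ticket.finish_job())"
```

```text
the job is handed in; nothing more can be done
None
```

I handed the job in at about 26 s: the breaker lies toggle side up against the stop, the shutter is shut to its end stop, and the robot is clear. The breaker pitched about 57° in the grip on the way and I levelled it in the trough before pushing it in. No verdict came back.

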